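Fit the deep socket to the torque wrench

ROBOT

A 7-joint arm with a two-finger parallel gripper is mounted at the origin on the work surface. World frame = base frame: x ahead of the robot, y to its left, z up, the work surface at z = 0. Lengths are in mm, angles in rad, forces in N, time in s.
With the tool pointing down it reaches from about 400 to 875 mm from the base axis. Payload 4.4 kg.
Tool frame: the origin (TCP) lies at the very end of the fingers, on their centre line; the grasp point (between the pads) lies 19 mm behind it; y points along the fingers, z is the direction in which the jaws open and shut, and the axes are right-handed (so a half turn about y gives the same grasp; the last joint's range is limited). The gripper opens to 85 mm and grips with 20 to 120 N. Pads are 22 mm wide; open, the fingers measure 114 mm over their backs; the gripper's body (76 mm by 85 mm) begins 54 mm behind the grasp point. The pads swing forward as they close: fully open they stand 13 mm farther back than shut.
Start: joints at [-1.167, 0.628, 0.038, 1.517, -0.027, 0.996, -0.02], TCP at [294.24, 579.604, 231.313] pointing down, gripper open.
Joint ranges: [-3.06, 3.06], [-0.37, 2.12], [-1.25, 1.32], [0.18, 2.47], [-1.1, 4.24], [0.23, 1.98], [-2.94, 2.94]. Speed limits (rad/s): [2.57, 2.57, 3.14, 3.14, 3.14, 3.14, 3.14].

INTERFACE

Orientations are given as [roll, pitch, yaw] about the fixed x, y, z axes, in that order (R = Rz(yaw) Ry(pitch) Rx(roll)).
In Python, from cell import * gives the robot as it stands.
- The arm moves only by the tool apply_moves, never from a script. Its argument "targets" is a list of rows, each a list of 6 numbers: the shift along the tool's x, y, z in units of 40 mm (1.0 is 40 mm), then the turn, a rotation vector about the tool's x, y, z in units of 8 degrees (1.0 is 8 degrees). A call has 1 to 12 rows; each row shifts and turns the commanded pose from where the row before left it, along the tool's axes as they then stand; what a row does not reach is not made up. A row lasts 1/8 s, in which the tool goes at most 62.5 mm and 10.7 degrees, less where a joint would pass 70% of its speed; a pose out of reach is approached as far as the arm can. A call is refused whole if a number of a shift passes 1 or a number of a turn 1, either way. A call with a gripper value outside its range is refused whole. "jaw" is the gripper command: -1 is shut, 1 is fully open, values between are in proportion, set as the call begins (left out, the last holds). The fingers move at their own pace and stop on an object; the grip force is fixed at half the most. Time passes only in rows, so rows that do not move let the fingers close. It gives the time, the measured TCP pose, the force and the opening at its end, in the units of the state.
- read_state(): the state, without advancing time (a new reading comes with each control period).
- get_image(name): name is "side" or "top" or "wrist"; returns the picture (480x640x3 uint8, red, green, blue); there is no depth.
- calibration(name): a dict with "fx", "fy", "cx", "cy" (pixels), "world_from_camera" (4x4, takes a point from camera to world coordinates). Camera axes: x right, y down, z forward; pixel columns grow to the right and rows downward; lengths in mm; the calibration is good to about 2 mm. A picture is of the moment at which its call begins: read the wrist's pose just before it. calibration takes no time and is no camera call; for the wrist camera it gives the pose at the moment of the call.
- finish_job(): hands the job in, once; it reports no verdict.
The state is a dict: "clock": time; "qpos": joint angles; "qd": joint speeds; "tau": joint torques, N m; "eef_pos": TCP position; "tool_rot": TCP orientation; "force": force on the tool from outside, world axes, zero at the start; "torque": the same for the moment, N m; "width": finger opening in mm.
Only numpy, scipy, OpenCV 4.12 (cv2) and the standard library are available. Lean on these libraries where they do the work, as an engineer would, in place of code of your own. Each camera call takes 0.05 s, during which the arm holds its last target. There are 200 camera calls.

TASK

Fit the deep socket to the torque wrench that lies in its sprung bench rest: pick up the tall square-bodied socket, line its square hole up with the square drive and push it straight down until the spring balls click and it sits fully home against the wrench's head, never pressing harder than about 25 N. Then let go and leave it there; leave everything else on the desk as it is.

Things in the scene. Friction and masses are not known exactly. Their poses are not given: they have to be found in the camera images.
- deep_socket: The tall dark steel socket, 78 mm high, 0.3 to 0.45 kg, standing on the desk, square hole down. Lower 52 mm: plain square body 40 mm across the flats; above it a round nose 37 mm in diameter with a recess in its top. Origin: centre of the underside; z up along the hole, x and y square to the flats. Any quarter turn fits the drive.
- socket_hole (a point): Centre of the mouth of the deep socket's square hole, in its underside. The hole is 21 x 21 mm and 30 mm deep, its sides parallel to the outer flats. Inside, from 4 to 12 mm above the underside, a groove 3.5 mm deep runs round the hole for the spring balls.
- socket_flats (a point): The middle of the deep socket 38 mm above its underside, a good height to grip it, with the finger pads on two opposite flats.
- drive (a point): Foot of the wrench's upright square drive: its centre at the flat shoulder where the socket's underside comes to rest, 88 mm above the desk at the start. The drive is 19 x 19 mm and 24 mm high; its top 6 mm taper to 12 x 12 mm. x and y are square to its faces, y along the handle. It sinks with the wrench.
- balls (a point): On the drive's axis at the height of the spring balls, 8 mm above the shoulder. A ball bulges 2.5 mm out of each of the two x faces. The socket slides down freely until its underside is about 12 mm above the shoulder, meets the balls and must be pushed past them. As they click into the groove the push, grown to 9 to 16 N, drops by 4 N or more; press 3 mm on to be sure it is home.
- wrench (a joint): How far the wrench is pressed down in its sprung rest, in m: 0 at the top, where it starts; it meets a hard stop further down. It gives way straight down before the balls do, so the push has to go on well below the seat height measured at the start; at the click it springs back up to the socket. With the socket fitted it rests a few mm down.
- rest: The fixed bench rest carrying the torque wrench: a dark base plate 100 x 470 mm, 10 mm thick. Origin: on the desk under the square drive. The round wrench head is 62 mm in diameter, its top face 83 mm above the desk; the handle runs from it along +y, 0.39 m long, below 81 mm high.
- short_socket: Leave alone: a low square-bodied socket, 44 mm high and 40 mm across the flats. Origin: centre of the underside.
- round_socket: Leave alone: a slim round socket, 28 mm in diameter and 60 mm high. Origin: centre of the underside.
- bolt: Leave alone: a steel hexagon bolt standing on its head, 60 mm high, head 28 mm across. Origin: centre of the underside.
- phone: Leave alone: a phone in a blue case, 150 x 76 x 12 mm, lying flat. Origin: centre of the underside.
- tape_measure: Leave alone: a grey and black tape measure, 70 x 36 x 66 mm. Origin: centre of the underside.
- mug: Leave alone: a white mug, 80 mm in diameter, 92 mm high. Origin: centre of the underside.
- marker: Leave alone: a black marker pen, 135 mm long, 12 mm thick. Origin: centre of the underside.

How it is judged:
By the outcome, as a careful person would: the job done as asked, in the order asked, and still so for the second after the job is handed in, with the robot touching nothing.
It also fails if it takes over 54 s, if anything falls off the work surface, if the arm or the gripper's body presses on something with over 40 N, if the wrist force passes 120 N, or if a joint passes its speed limit or range.

## Working session

There is one attempt and no reset: what is moved stays moved. The work goes in short steps, Python scripts to look and compute and a tool call to move; the robot and the scene stay as the last step left them, time stands still between calls to the robot, and variables do not carry over. Pictures are saved under pics/ and viewed, about 8 in all and at most 12, crops included, and the job is handed in when it is done.

Besides the shell and the picture viewer there is one more tool, called after "Call:" by a JSON object that holds its "method" and its "body", one argument or row to a line. apply_moves: Moves the arm, as the interface text tells. Its arguments: {"type":"object","properties":{"targets":{"type":"array"},"jaw":{"type":"number"}},"required":["targets"]}

```bash
mkdir -p pics
python3 - <<'E'
from cell import *
import cv2,numpy as np
s=read_state();print({k:np.round(v,3).tolist() for k,v in s.items()})
for n in("top","side"):
    c=calibration(n);im=get_image(n);cv2.imwrite(f"pics/{n}0.png",im[:,:,::-1]);print(n,c['fx'],c['cx'],c['cy'],np.round(c['world_from_camera'],3).tolist())
E
```

```text
{'clock': 0.0, 'qpos': [-1.167, 0.629, 0.038, 1.518, -0.027, 0.996, -0.02], 'qd': [-0.0, 0.0, -0.001, -0.0, 0.001, 0.001, 0.0], 'tau': [0.001, -56.342, 1.226, -19.344, 0.011, 0.01, 0.0], 'eef_pos': [293.955, 579.011, 230.393], 'tool_rot': [-1.573, -0.0, -0.47], 'force': [-0.103, -0.199, -0.691], 'torque': [0.046, -0.034, -0.074], 'width': 85.311}
top 521.9662753771445 319.6975987831278 249.9195980645298 [[0.023, -0.99, 0.139, 429.062], [-1.0, -0.023, -0.003, -96.78], [0.006, -0.139, -0.99, 1113.411], [0.0, 0.0, 0.0, 1.0]]
side 614.4604735663752 328.1196092438038 236.85123503600994 [[0.954, -0.165, 0.251, 340.206], [-0.3, -0.548, 0.781, -903.591], [0.009, -0.82, -0.572, 661.308], [0.0, 0.0, 0.0, 1.0]]
```

View pics/top0.png

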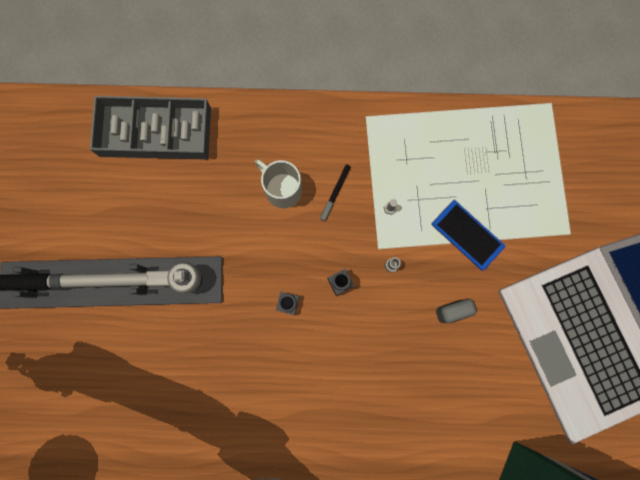

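View pics/side0.png

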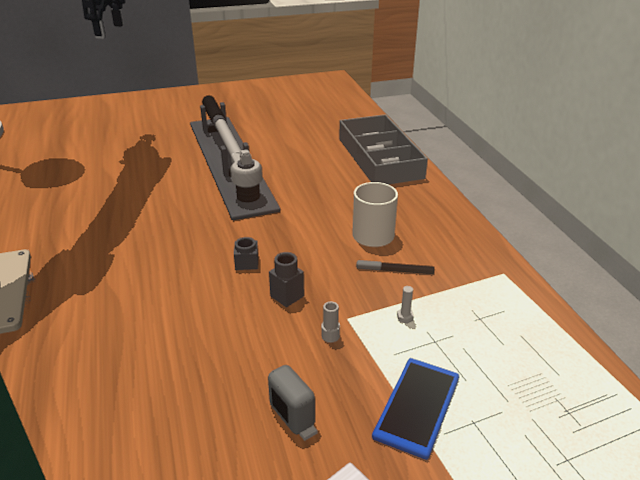

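The top view shows the drive and head at about (183,278), the deep socket at (341,281) and the short socket at (288,302). In the side view the deep socket is at (287,280) and the drive at about (246,158).

```bash
cat > h.py <<'E'
from cell import *
import cv2,numpy as np
from scipy.spatial.transform import Rotation as R
def ray(n,uv,z,c=None):
    c=c or calibration(n);T=np.array(c['world_from_camera'])
    d=T[:3,:3]@np.array([(uv[0]-c['cx'])/c['fx'],(uv[1]-c['cy'])/c['fy'],1]);o=T[:3,3]
    return o+d*(z-o[2])/d[2]
def proj(c,P):
    T=np.linalg.inv(np.array(c['world_from_camera']));p=T[:3,:3]@np.array(P)+T[:3,3]
    return np.array([c['fx']*p[0]/p[2]+c['cx'],c['fy']*p[1]/p[2]+c['cy']])
def rot(s): return R.from_euler('xyz',s['tool_rot'])
def rows(P,yaw=None):
    "shift to P in tool axes (units 40mm) and turn about tool y (units 8deg) to yaw"
    s=read_state();r=rot(s);d=r.inv().apply(np.array(P)-s['eef_pos'])/40
    print('pos',np.round(s['eef_pos'],1),'rot',np.round(s['tool_rot'],4),'shift units',np.round(d,3))
    if yaw is not None:
        rv=(r.inv()*R.from_euler('xyz',[-np.pi/2,0,yaw])).as_rotvec()
        print('turn units',np.round(np.degrees(rv)/8,3))
E
python3 - <<'E'
from h import *
print('socket',ray('top',(341,281),78),ray('side',(286,259),78))
print('drive',ray('top',(183,277),112),ray('side',(246,157),112))
print('handle dir',ray('top',(60,282),75)-ray('top',(165,278),75))
print('rest edge',ray('top',(220,257),10)-ray('top',(0,263),10))
s=read_state();c=calibration('wrist');T=np.array(c['world_from_camera'])
print('cam in tool',rot(s).inv().apply(T[:3,3]-s['eef_pos']), 'cam z in tool',rot(s).inv().apply(T[:3,2]),rot(s).inv().apply(T[:3,0]),c['fx'])
im=np.hstack([cv2.resize(cv2.imread('pics/top0.png')[240:330,130:230],None,fx=4,fy=4,interpolation=2),cv2.resize(cv2.imread('pics/top0.png')[240:330,270:370],None,fx=4,fy=4,interpolation=2)])
cv2.imwrite('pics/crop.png',im)
E
```

```text
socket [ 513.30107251 -143.51544642   78.        ] [ 514.39589462 -145.81924012   78.        ]
drive [511.15429022 161.56056112 112.        ] [510.98911385 147.63364733 112.        ]
handle dir [-12.80842638 207.56645254   0.        ]
rest edge [  23.78862272 -464.94545929    0.        ]
cam in tool [-7.14918326e+01 -1.42480078e+02 -9.89582058e-02] cam z in tool [ 2.78532753e-01  9.60426656e-01 -3.80275156e-04] [6.81695563e-04 1.98245766e-04 9.99999748e-01] 405.6770362589173
```

View pics/crop.png

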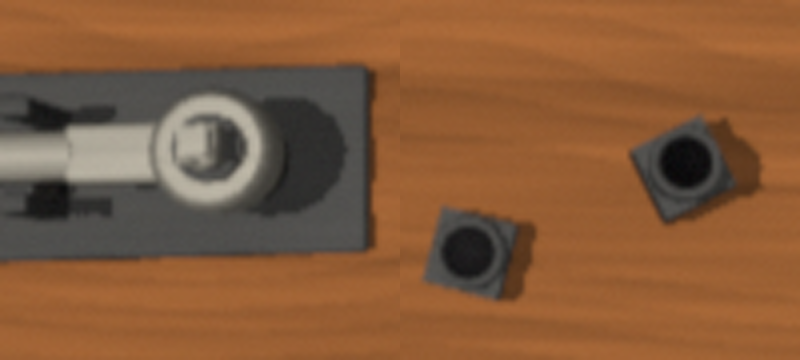

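Run:
```python
from h import *
print(ray('top',(179.5,275),112))
rows([511,165,232],0.05)
```

```text
[514.84545056 168.50052645 112.        ]
pos [294.  579.1 230.5] rot [-1.5725 -0.     -0.4698] shift units [ 9.525 -0.026 -6.775]
turn units [ 1.200e-02 -3.722e+00 -3.000e-03]
```

Call:
{"method": "apply_moves", "body": {
  "targets": [
    [0.5,0,-0.34,0,0,0],
    [0.95,0,-0.68,0,0,0],
    [0.95,0,-0.68,0,0,0],
    [0.95,0,-0.68,0,0,0],
    [0.95,0,-0.68,0,0,0],
    [0.95,0,-0.68,0,0,0],
    [0.95,0,-0.68,0,0,0],
    [0.95,0,-0.68,0,0,0],
    [0.95,0,-0.68,0,0,0],
    [0.95,0,-0.68,0,0,0],
    [0.5,0,-0.34,0,0,0]
  ]
}}

```text
clock: 1.48
eef_pos: [512.6, 160.9, 231.0]
tool_rot: [-1.572, -0.0, -0.474]
force: [-0.6, -0.1, 0.5]
width: 85.1
```

Call:
{"method": "apply_moves", "body": {
  "targets": [
    [0,0,0,0,-0.93,0],
    [0,0,0,0,-0.93,0],
    [0,0,0,0,-0.93,0],
    [0,0,0,0,-0.93,0],
    [0,0,0,0,0,0],
    [0,0,0,0,0,0]
  ]
}}

```text
clock: 2.22
eef_pos: [511.6, 164.0, 231.1]
tool_rot: [-1.571, 0.0, 0.047]
force: [-0.5, 0.4, 0.2]
width: 85.4
```

Run:
```python
from h import *
rows([513,165,232],0.05)
im=get_image('wrist');c=calibration('wrist');cv2.imwrite('pics/w1.png',im[:,:,::-1])
np.save('w1.npy',np.array(c['world_from_camera']));print(proj(c,[513,166,112]))
```

```text
pos [511.6 164.  231.1] rot [-1.5709e+00  4.0000e-04  4.7300e-02] shift units [ 0.036 -0.022  0.024]
turn units [ 0.001 -0.019 -0.003]
[321.1121228  240.23018897]
```

View pics/w1.png

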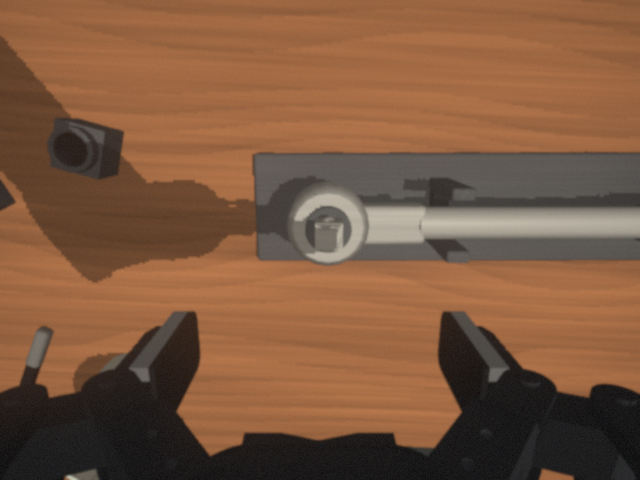

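The wrist view shows the drive at about (328,235) inside the head ring, which is centred near (328,224). I'll zoom in on it.

Run:
```python
import cv2
im=cv2.imread('pics/w1.png')[170:280,260:400]
cv2.imwrite('pics/w1c.png',cv2.convertScaleAbs(cv2.resize(im,None,fx=5,fy=5,interpolation=2),alpha=1.3))
```

```text
(no output)
```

View pics/w1c.png

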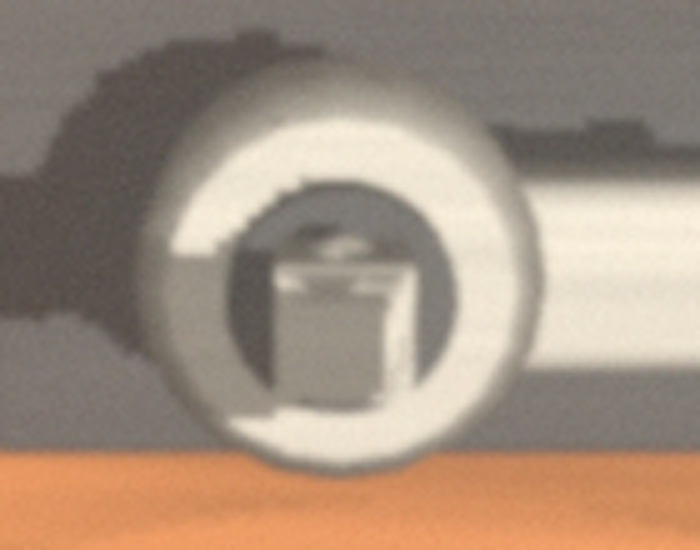

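Run:
```python
from h import *
c=calibration('wrist');c['world_from_camera']=np.load('w1.npy')
z=106;P=[ray('wrist',p,z,c) for p in [(314.2,222.2),(342.6,222.2),(342.6,251),(314.2,251)]]
P=np.array(P);print(np.round(P,1),P.mean(0))
im=cv2.cvtColor(cv2.imread('pics/w1.png'),4).astype(np.float32) if 0 else cv2.imread('pics/w1.png').astype(float)
hue=im[:,:,2]-im[:,:,0]   # wood strongly red-blue
for rng in ((130,175),(245,275)):
    us=np.arange(400,632,4);vs=[]
    for u in us:
        g=np.abs(np.diff(hue[rng[0]:rng[1],u-1:u+2].mean(1)));k=g.argmax();a=slice(max(k-2,0),k+3)
        vs.append(rng[0]+.5+(g[a]*np.arange(len(g))[a]).sum()/g[a].sum())
    vs=np.array(vs)
    keep=np.abs(vs-np.median(vs))<3;l=np.polyfit(us[keep],vs[keep],1)
    a,b=[ray('wrist',(u,np.polyval(l,u)),10,c) for u in (400,632)]
    print(a,b,'yaw',np.arctan2(-(b-a)[0],(b-a)[1]))
rows([513,-144,204],-0.45)
```

```text
[[502.2 160.8 106. ]
 [501.3 180.  106. ]
 [521.7 181.3 106. ]
 [522.6 161.7 106. ]] [511.96672309 170.9715042  106.        ]
[458.33073502 233.12354009  10.        ] [448.33489786 435.99666916  10.        ] yaw 0.04923155721996122
[557.70601345 243.39095218  10.        ] [546.34682112 461.95961669  10.        ] yaw 0.05192410340657327
pos [511.6 164.1 231.2] rot [-1.5709e+00  3.0000e-04  4.7800e-02] shift units [-0.333  0.68  -7.694]
turn units [ 2.000e-03  3.565e+00 -2.000e-03]
```

Call:
{"method": "apply_moves", "body": {
  "targets": [
    [-0.03,0,-0.4,0,0,0],
    [-0.04,0,-0.9,0,0,0],
    [-0.04,0,-0.9,0,0,0],
    [-0.04,0,-0.9,0,0,0],
    [-0.04,0,-0.9,0,0,0],
    [-0.04,0.13,-0.9,0,0,0],
    [-0.04,0.13,-0.9,0,0,0],
    [-0.03,0.13,-0.9,0,0,0],
    [-0.03,0.13,-0.7,0,0,0],
    [0,0.16,-0.3,0,0,0]
  ]
}}

```text
clock: 3.52
eef_pos: [513.0, -147.1, 203.9]
tool_rot: [-1.572, 0.0, 0.045]
force: [0.1, -0.6, 0.4]
width: 85.3
```

Call:
{"method": "apply_moves", "body": {
  "targets": [
    [0,0,0,0,0.9,0],
    [0,0,0,0,0.9,0],
    [0,0,0,0,0.9,0],
    [0,0,0,0,0.86,0],
    [0,0,0,0,0,0],
    [0,0,0,0,0,0]
  ]
}}

```text
clock: 4.28
eef_pos: [513.7, -143.7, 204.0]
tool_rot: [-1.571, 0.0, -0.445]
force: [-0.1, 0.3, 0.9]
width: 85.4
```

Run:
```python
from h import *
rows([513,-144,204],-0.45)
im=get_image('wrist');c=calibration('wrist')
np.save('w2.npy',np.array(c['world_from_camera']));q=proj(c,[513,-144,65]);print(q)
cv2.imwrite('pics/w2.png',im[:,:,::-1])
x,y=int(q[0])-70,int(q[1])-55;print(x,y)
cv2.imwrite('pics/w2c.png',cv2.convertScaleAbs(cv2.resize(im[y:y+110,x:x+140,::-1],None,fx=5,fy=5,interpolation=2),alpha=1.8))
```

```text
pos [ 513.7 -143.7  204. ] rot [-1.5706e+00  3.0000e-04 -4.4500e-01] shift units [-0.013  0.001 -0.014]
turn units [-0.001  0.036 -0.002]
[318.22170801 229.99980962]
248 174
```

View pics/w2c.png

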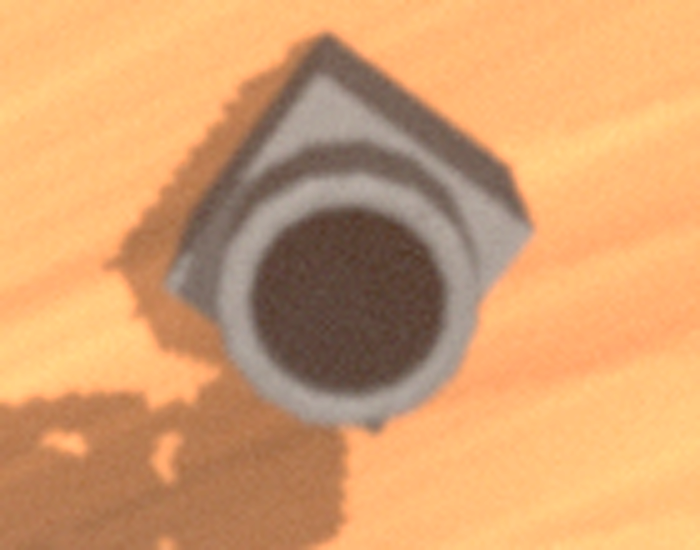

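The crop shows the square shoulder corners at about (320,78), (530,232), (375,432) and (170,285). The nose circle is centred at about (348,298).

Run:
```python
from h import *
c=calibration('wrist');c['world_from_camera']=np.load('w2.npy')
f=lambda p:((p[0]+.5)/5-.5+248,(p[1]+.5)/5-.5+174)
Q=np.array([ray('wrist',f(p),52,c) for p in [(320,78),(530,232),(375,432),(170,285)]])
print(Q,'mean',Q.mean(0),'nose',ray('wrist',f((348,298)),78,c))
e=np.roll(Q,-1,0)-Q;print(np.linalg.norm(e[:,:2],axis=1),np.degrees(np.arctan2(e[:,1],e[:,0]))%90)
```

```text
[[ 486.28891632 -136.56526101   52.        ]
 [ 520.38395227 -118.40688601   52.        ]
 [ 538.70863923 -152.60847046   52.        ]
 [ 504.53564354 -170.35170929   52.        ]] mean [ 512.47928784 -144.48308169   52.        ] nose [ 511.78505803 -144.18019213   78.        ]
[38.62897952 38.80132125 38.50475501 38.39879089] [28.0389255  28.1817265  27.43915743 28.37173143]
```

Call:
{"method": "apply_moves", "body": {
  "targets": [
    [0,0,0,0,-0.84,0],
    [0,0,0,0,-0.84,0],
    [0,0,0,0,-0.84,0],
    [0,0,0,0,-0.84,0],
    [0,0,0,0,-0.84,0],
    [0,0,0,0,-0.83,0],
    [0,0,0,0,-0.83,0],
    [0,0,0,0,-0.83,0],
    [0,0.2,0,0,0,0],
    [0,0.5,0,0,0,0],
    [0,0.5,0,0,0,0],
    [0,0,0,0,0,0]
  ],
  "jaw": 0.9
}}

```text
clock: 5.82
eef_pos: [512.4, -143.9, 154.5]
tool_rot: [-1.568, 0.003, 0.485]
force: [0.0, 0.0, -0.2]
width: 81.2
```

Run:
```python
from h import *
rows([512.2,-144.3,20],0.489)
```

```text
pos [ 512.4 -143.9  154.5] rot [-1.5683  0.0029  0.4854] shift units [ 0.     3.363 -0.016]
turn units [-0.018 -0.026 -0.021]
```

Call:
{"method": "apply_moves", "body": {
  "targets": [
    [0,0.3,-0.01,0,-0.03,0],
    [0,0.6,0,0,0,0],
    [0,0.7,0,0,0,0],
    [0,0.6,0,0,0,0],
    [0,0.5,0,0,0,0],
    [0,0.35,0,0,0,0],
    [0,0.25,0,0,0,0],
    [0,0.06,0,0,0,0],
    [0,0,0,0,0,0],
    [0,0,0,0,0,0]
  ]
}}

```text
clock: 7.08
eef_pos: [514.4, -144.6, 22.2]
tool_rot: [-1.572, -0.001, 0.491]
force: [0.0, 0.2, -0.3]
width: 81.0
```

Call:
{"method": "apply_moves", "body": {
  "targets": [
    [0,0,0,0,0,0],
    [0,0,0,0,0,0],
    [0,0,0,0,0,0],
    [0,0,0,0,0,0],
    [0,0,0,0,0,0],
    [0,0,0,0,0,0],
    [0,0,0,0,0,0],
    [0,0,0,0,0,0]
  ],
  "jaw": -1
}}

```text
clock: 8.07
eef_pos: [514.2, -144.5, 22.1]
tool_rot: [-1.571, -0.0, 0.491]
force: [-1.1, 0.3, 5.5]
width: 38.8
```

Call:
{"method": "apply_moves", "body": {
  "targets": [
    [0,-0.2,0,0,0,0],
    [0,-0.5,0,0,0,0],
    [0,-0.7,0,0,0,0],
    [0,-0.7,0,0,0,0],
    [0,-0.7,0,0,0,0],
    [0,-0.6,0,0,0,0],
    [0,-0.4,0,0,0,0],
    [0,0,0,0,0.79,0],
    [0,0,0,0,0.79,0],
    [0,0,0,0,0.79,0],
    [0,0,0,0,0.79,0],
    [0,0,0,0,0,0]
  ]
}}

```text
clock: 9.57
eef_pos: [513.4, -144.3, 173.2]
tool_rot: [-1.571, 0.001, 0.051]
force: [0.7, -0.0, -3.8]
width: 39.0
```

Run:
```python
from h import *
s=read_state();print(s['force'],s['width'])
rows([512,100,175],0.0505)
im=get_image('wrist');c=calibration('wrist')
np.save('w3.npy',np.array(c['world_from_camera']))
P=s['eef_pos']; q=proj(c,P+np.array([0,0,78-22]));print(q)
cv2.imwrite('pics/w3.png',cv2.convertScaleAbs(im[:,:,::-1],alpha=1.6))
```

```text
[ 0.74084252 -0.02403293 -3.82251518] 38.960814104025275
pos [ 513.4 -144.3  173.2] rot [-1.5706e+00  1.5000e-03  5.0900e-02] shift units [ 0.275 -0.043  6.101]
turn units [-0.001  0.003 -0.011]
[318.0013704  419.25806176]
```

View pics/w3.png

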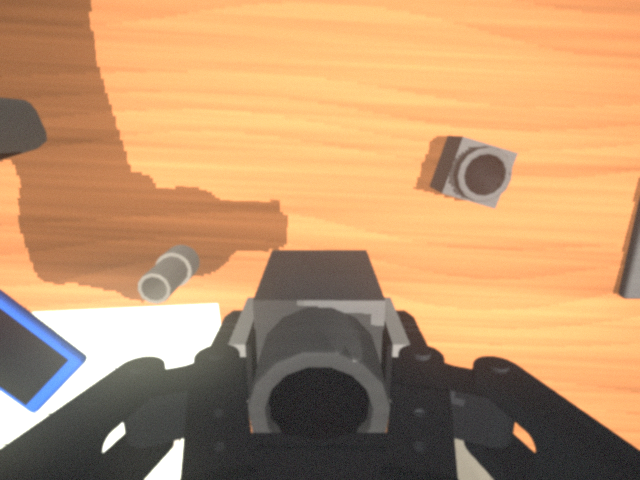

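The socket is held square. Its front face has its bottom edge at row 251 (cols 272–367) and shoulder edge at row 300 (cols about 246–386). I'll work out the hand offset from these.

Run:
```python
from h import *
c=calibration('wrist');c['world_from_camera']=np.load('w3.npy')
s=read_state();r=rot(s)
im=cv2.cvtColor(cv2.imread('pics/w3.png'),cv2.COLOR_BGR2GRAY).astype(float)
col=im[:,300:340].mean(1);g=np.diff(col);print('edges',[(i,round(g[i])) for i in range(240,310) if abs(g[i])>8])
for v in (258,275,290):
  b=cv2.imread('pics/w3.png')[v].astype(float);row=b[:,2]-b[:,0];g=np.diff(row);print(v,[(i,round(g[i])) for i in range(240,400) if abs(g[i])>25])
for p,dz in (((319.5,250.5),-22),((317.5,299.5),30)):
    for h in (0,-1.5):
        print(dz,r.inv().apply(ray('wrist',p,s['eef_pos'][2]+dz+h,c)-s['eef_pos'])+[20,0,0])
```

```text
edges [(248, -13), (249, -40), (250, -36), (251, -12), (298, 16), (299, 27), (300, 22), (301, 9), (305, -14), (306, -19), (307, -17), (308, -12)]
258 [(268, -41), (269, -34), (368, 43), (369, 36)]
275 [(261, -40), (262, -47), (374, 36), (375, 48)]
290 [(256, -49), (257, -41), (379, 28), (380, 44), (381, 41)]
-22 [-1.04251558 22.02764349  0.56448759]
-22 [-0.58282942 23.52704585  0.56812579]
30 [ -1.57879287 -29.97190745  -0.16334629]
30 [ -0.91392342 -28.47277515  -0.16772528]
```

Call:
{"method": "apply_moves", "body": {
  "targets": [
    [0.02,0,0.4,0,0,0],
    [0.04,0,0.8,0,0,0],
    [0.04,0,0.9,0,0,0],
    [0.05,0,0.9,0,0,0],
    [0.05,0,0.9,0,0,0],
    [0.05,0,0.9,0,0,0],
    [0.05,0,0.9,0,0,0],
    [0.04,0,0.9,0,0,0],
    [0.03,0,0.8,0,0,0],
    [0.02,0,0.46,0,0,0],
    [0,0,0,0,0,0],
    [0,0,0,0,0,0]
  ]
}}

```text
clock: 11.12
eef_pos: [513.9, 168.5, 173.6]
tool_rot: [-1.572, 0.001, 0.048]
force: [0.9, -0.8, -5.1]
width: 38.8
```

Run:
```python
from h import *
print(read_state()['force'])
rows([512.9,170.8,142],0.0505)
```

```text
[ 0.89905547 -0.7990014  -5.05223639]
pos [513.9 168.5 173.6] rot [-1.5723e+00  7.0000e-04  4.8100e-02] shift units [-0.021  0.789  0.06 ]
turn units [ 0.011 -0.017 -0.005]
```

Call:
{"method": "apply_moves", "body": {
  "targets": [
    [-0.02,0.2,0.06,0.01,-0.02,0],
    [0,0.3,0,0,0,0],
    [0,0.25,0,0,0,0],
    [0,0,0,0,0,0],
    [0,0,0,0,0,0],
    [0,0,0,0,0,0]
  ]
}}

```text
clock: 11.88
eef_pos: [513.4, 172.8, 144.0]
tool_rot: [-1.569, -0.001, 0.052]
force: [-0.9, -0.7, -4.0]
width: 39.1
```

Run:
```python
from h import *
print(read_state()['force'])
rows([512.9,170.8,128],0.0505)
im=get_image('side');q=proj(calibration('side'),[512,171,120]);print(q)
im2=get_image('wrist')
x,y=int(q[0])-50,int(q[1])-45
cv2.imwrite('pics/s4.png',cv2.convertScaleAbs(cv2.resize(im[y:y+90,x:x+100,::-1],None,fx=6,fy=6,interpolation=2),alpha=1.5))
```

```text
[-0.92979032 -0.65175111 -3.99700373]
pos [513.4 172.8 144. ] rot [-1.5691e+00 -8.0000e-04  5.2400e-02] shift units [-0.015  0.401 -0.05 ]
turn units [-0.012  0.013  0.006]
[243.87889564 147.86830838]
```

View pics/s4.png

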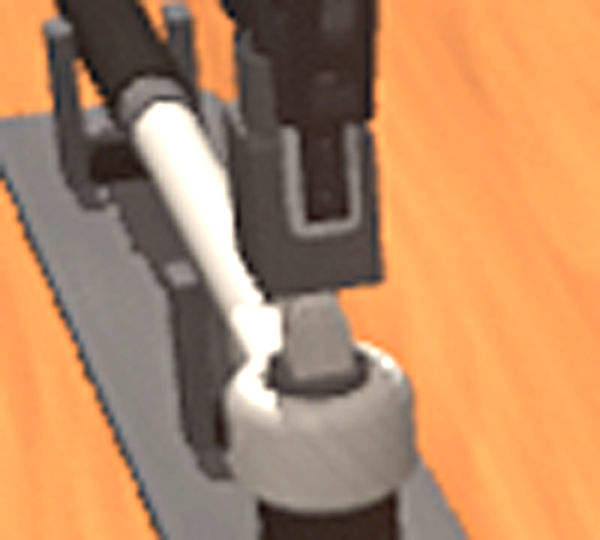

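The side view shows the socket hovering centred over the drive. I'll descend gently.

Call:
{"method": "apply_moves", "body": {
  "targets": [
    [-0.01,0.1,-0.05,-0.01,0.01,0],
    [0,0.1,0,0,0,0],
    [0,0.1,0,0,0,0],
    [0,0.1,0,0,0,0],
    [0,0,0,0,0,0]
  ]
}}

```text
clock: 12.6
eef_pos: [512.5, 170.6, 127.2]
tool_rot: [-1.571, 0.001, 0.051]
force: [0.7, -0.1, -3.4]
width: 39.1
```

Run:
```python
from h import *
s=read_state();print(s['force'],s['torque']);rows([512.9,170.8,122],0.0505)
```

```text
[ 0.7294226  -0.12219095 -3.44686401] [ 0.01026666  0.05206118 -0.0161299 ]
pos [512.5 170.6 127.2] rot [-1.571e+00  9.000e-04  5.100e-02] shift units [0.011 0.131 0.005]
turn units [ 0.002  0.004 -0.006]
```

Call:
{"method": "apply_moves", "body": {
  "targets": [
    [0,0.05,0,0,0,0],
    [0,0.05,0,0,0,0],
    [0,0.05,0,0,0,0],
    [0,0,0,0,0,0]
  ]
}}

```text
clock: 13.1
eef_pos: [513.0, 170.7, 121.7]
tool_rot: [-1.571, -0.0, 0.051]
force: [-0.5, -0.0, -3.3]
width: 39.3
```

Call:
{"method": "apply_moves", "body": {
  "targets": [
    [0,0.05,0,0,0,0],
    [0,0.05,0,0,0,0],
    [0,0,0,0,0,0]
  ]
}}

```text
clock: 13.48
eef_pos: [513.1, 170.8, 117.8]
tool_rot: [-1.571, -0.001, 0.051]
force: [1.2, 0.8, -2.0]
width: 38.9
```

Call:
{"method": "apply_moves", "body": {
  "targets": [
    [0,0.05,0,0,0,0],
    [0,0.05,0,0,0,0],
    [0,0,0,0,0,0]
  ]
}}

```text
clock: 13.85
eef_pos: [513.1, 170.8, 113.8]
tool_rot: [-1.571, -0.001, 0.051]
force: [0.7, 0.5, 1.1]
width: 38.9
```

Call:
{"method": "apply_moves", "body": {
  "targets": [
    [0,0.05,0,0,0,0],
    [0,0.05,0,0,0,0],
    [0,0,0,0,0,0]
  ]
}}

```text
clock: 14.22
eef_pos: [513.2, 170.8, 109.8]
tool_rot: [-1.571, -0.001, 0.051]
force: [1.3, 0.4, 4.1]
width: 39.0
```

Call:
{"method": "apply_moves", "body": {
  "targets": [
    [0,0.05,0,0,0,0],
    [0,0,0,0,0,0]
  ]
}}

```text
clock: 14.48
eef_pos: [513.2, 170.8, 107.9]
tool_rot: [-1.57, -0.001, 0.051]
force: [1.4, 0.4, 5.2]
width: 39.3
```

Call:
{"method": "apply_moves", "body": {
  "targets": [
    [0,0.05,0,0,0,0],
    [0,0,0,0,0,0]
  ]
}}

```text
clock: 14.72
eef_pos: [513.2, 170.8, 106.0]
tool_rot: [-1.57, -0.001, 0.051]
force: [1.6, 0.4, 5.7]
width: 39.3
```

Call:
{"method": "apply_moves", "body": {
  "targets": [
    [0,0.05,0,0,0,0],
    [0,0,0,0,0,0]
  ]
}}

```text
clock: 14.98
eef_pos: [513.2, 170.8, 104.2]
tool_rot: [-1.57, -0.001, 0.051]
force: [0.4, 0.3, 7.2]
width: 39.0
```

Call:
{"method": "apply_moves", "body": {
  "targets": [
    [0,0.05,0,0,0,0],
    [0,0,0,0,0,0]
  ]
}}

```text
clock: 15.22
eef_pos: [513.1, 170.9, 102.1]
tool_rot: [-1.57, -0.001, 0.051]
force: [0.2, -0.1, 5.8]
width: 39.3
```

Call:
{"method": "apply_moves", "body": {
  "targets": [
    [0,0.05,0,0,0,0],
    [0,0,0,0,0,0]
  ]
}}

```text
clock: 15.48
eef_pos: [512.4, 170.6, 99.5]
tool_rot: [-1.571, 0.001, 0.051]
force: [-0.9, -0.1, 2.7]
width: 39.1
```

Call:
{"method": "apply_moves", "body": {
  "targets": [
    [0,0.05,0,0,0,0],
    [0,0,0,0,0,0]
  ]
}}

```text
clock: 15.72
eef_pos: [512.4, 170.6, 97.7]
tool_rot: [-1.571, 0.001, 0.051]
force: [-1.4, -0.2, 4.6]
width: 38.9
```

Call:
{"method": "apply_moves", "body": {
  "targets": [
    [0,0.04,0,0,0,0],
    [0,0.04,0,0,0,0],
    [0,0,0,0,0,0]
  ]
}}

```text
clock: 16.1
eef_pos: [512.4, 170.6, 94.7]
tool_rot: [-1.571, 0.001, 0.051]
force: [-0.8, 0.2, 8.0]
width: 39.1
```

Run:
```python
from h import *
s=read_state();print(s['force'],s['torque'],s['eef_pos'])
im=get_image('side');x,y=195,110
cv2.imwrite('pics/s5.png',cv2.convertScaleAbs(cv2.resize(im[y:y+90,x:x+100,::-1],None,fx=6,fy=6,interpolation=2),alpha=1.5))
```

```text
[-0.79616651  0.24496976  7.97967799] [-0.12468694  0.20277667 -0.02936159] [512.39543024 170.63414782  94.7361594 ]
```

View pics/s5.png

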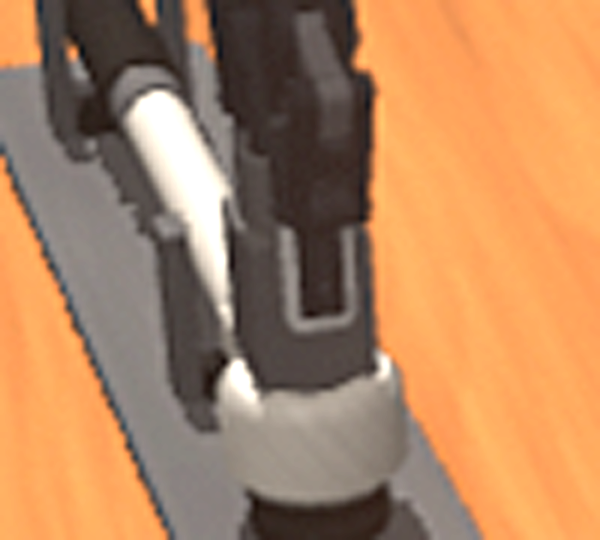

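The shoulder is hidden and the socket sits on the head. I'll ease back up to the balance height, then release.

Call:
{"method": "apply_moves", "body": {
  "targets": [
    [0,-0.06,0,0,0,0],
    [0,-0.08,0,0,0,0],
    [0,-0.08,0,0,0,0],
    [0,0,0,0,0,0],
    [0,0,0,0,0,0]
  ]
}}

```text
clock: 16.77
eef_pos: [512.4, 170.6, 103.2]
tool_rot: [-1.571, 0.001, 0.051]
force: [-0.9, 1.0, 0.7]
width: 39.4
```

Call:
{"method": "apply_moves", "body": {
  "targets": [
    [0,0,0,0,0,0],
    [0,0,0,0,0,0],
    [0,0,0,0,0,0],
    [0,0,0,0,0,0],
    [0,0,0,0,0,0],
    [0,0,0,0,0,0],
    [0,0,0,0,0,0],
    [0,0,0,0,0,0]
  ],
  "jaw": 0.8
}}

```text
clock: 17.77
eef_pos: [512.8, 170.7, 103.3]
tool_rot: [-1.571, -0.0, 0.051]
force: [-0.7, 0.4, -0.4]
width: 77.0
```

Call:
{"method": "apply_moves", "body": {
  "targets": [
    [0,-0.2,0,0,0,0],
    [0,-0.5,0,0,0,0],
    [0,-0.8,0,0,0,0],
    [0,-0.8,0,0,0,0],
    [0,-0.8,0,0,0,0],
    [0,-0.6,0,0,0,0],
    [0,-0.3,0,0,0,0],
    [0,0,0,0,0,0],
    [0,0,0,0,0,0]
  ]
}}

```text
clock: 18.9
eef_pos: [512.1, 170.4, 262.3]
tool_rot: [-1.571, 0.002, 0.051]
force: [-0.4, -0.1, -0.5]
width: 77.1
```

Run:
```python
from h import *
print(read_state()['force'])
im=get_image('side');x,y=195,110
a=cv2.resize(im[y:y+90,x:x+100,::-1],None,fx=4,fy=4,interpolation=2)
w=get_image('wrist')[:,:,::-1];w=cv2.resize(w[150:330,220:420],None,fx=2,fy=2)
cv2.imwrite('pics/s6.png',cv2.convertScaleAbs(np.hstack([a,w]),alpha=1.5))
c=calibration('side');T=np.linalg.inv(c['world_from_camera'])
for dz in (0,3,6,12):
  print(dz,[np.round((proj(c,[512,171,88-5+dz+h])-[195,110])*4) .tolist() for h in (52,78)])
```

```text
[-0.39585891 -0.05801171 -0.52634806]
0 [[193.0, 123.0], [190.0, 74.0]]
3 [[193.0, 118.0], [189.0, 68.0]]
6 [[192.0, 112.0], [189.0, 62.0]]
12 [[192.0, 101.0], [188.0, 50.0]]
```

View pics/s6.png

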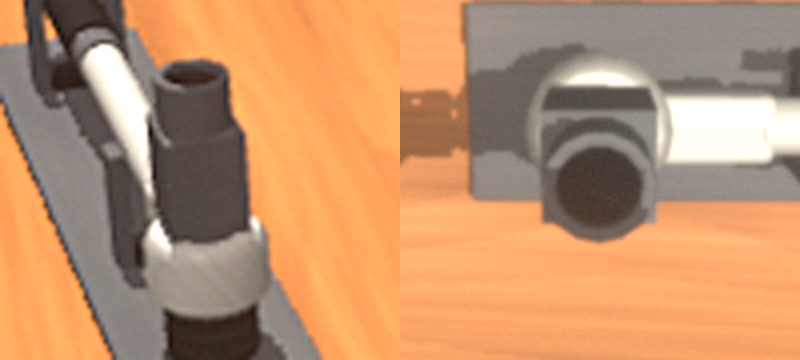

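The nose centre is at (191,74) in the crop. That matches the prediction for an underside at 83 mm, so it is seated with the wrench about 5 mm down.

```bash
python3 -c "
from cell import *
print(finish_job())"
```

```text
the job is handed in; nothing more can be done
None
```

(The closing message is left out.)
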